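Hang the sample-cup basket on the sprung draining hook

TASK

Take the sprung hook of the draining stand by its grip, pull it down and catch the bail (carrying handle) of the round basket on it, then let the hook rise all the way up so that the basket hangs from it clear of the tray. Leave the square rack beside it standing where it is.

Things in the scene. Friction and masses are not known exactly. Their poses are not given: they have to be found in the camera images.
- hook_grip (a point): Middle of the hook's rubber grip: level bar along x (x points away from the robot), 22 mm thick, 95 long, 28 mm end cap, free from above, 290 mm up when up. Grip, arm and hook are one rigid piece that never turns: slides down 120 mm (spring pulls up 6 N at top, 10 N 100 mm down; rises if let go) and along its y, 170 mm either side of mid-stand (1.2 N friction). 400 mm tall column 240 mm behind.
- hook_seat (a point): Seat of the steel hook, where a hung bail's bar centre lies; rigid with hook_grip, 85 mm beyond it along x, 85 mm lower (205 mm above table when up). J of 8 mm bar in the yz plane, open upward: shank 18 mm to the -y side, tip 18 to 21 mm to the +y side ending 16 mm above the seat, underside 12 mm below it. It enters under a bail from the bail's -y side, moving in +y.
- basket_bail (a point): Middle of the bail's top bar on the ROUND steel basket of white cups (96 mm wide, 48 tall, 0.3 kg, loose on a tray). Bail: upright 7 mm bar along x, straight for 54 mm, legs 86 mm apart, centre 147 mm above the table; window below it free for 85 mm. It stands within 15 mm (in x) of the hook's line of travel and square to it within 0.15 rad; hook moved along y alone meets it.
- rack_bail (a point): Middle of the bail's top bar on the SQUARE steel rack of white cups (94 mm square, 45 tall, 0.3 kg), to be left alone. Bail of the same shape and height as the basket's, so a hook that is fully up passes above it. Stands on the same tray 130 to 220 mm from the basket, on either side of it. Other things on the tray are lower than 80 mm.

How it is judged:
By the outcome, as a careful person would: the job done as asked, in the order asked, and still so for the second after the job is handed in, with the robot touching nothing.
It also fails if it takes over 38 s, if anything falls off the work surface, if the arm or the gripper's body presses on something with over 40 N, if the wrist force passes 120 N, or if a joint passes its speed limit or range.

ROBOT

A 6-joint arm with a two-finger parallel gripper is mounted at the origin on the work surface. World frame = base frame: x ahead of the robot, y to its left, z up, the work surface at z = 0. Lengths are in m, angles in rad, forces in N, time in s.
With the tool pointing down it reaches from about 0.3 to 0.875 m from the base axis. Payload 6.4 kg.
Tool frame: the origin (TCP) lies at the very end of the fingers, on their centre line; the grasp point (between the pads) lies 19 mm behind it (ctrl.hold_point_z is the distance from the TCP to the grasp point, in m); y points along the fingers, x is the direction in which the jaws open and shut, and the axes are right-handed (so a half turn about y gives the same grasp; the last joint's range is limited). The gripper opens to 85 mm and grips with 20 to 120 N. Pads are 22 mm wide; open, the fingers measure 114 mm over their backs; the gripper's body (76 mm by 85 mm) begins 54 mm behind the grasp point. The pads swing forward as they close: fully open they stand 13 mm farther back than shut.
Start: joints at [-1.503, 0.181, 1.607, -0, 1.354, -0.206], TCP at [0.155, -0.554, 0.231] pointing down, gripper open.
Joint ranges: [-2.99, 2.99], [-0.89, 2.07], [0.3, 2.58], [-1.14, 4.28], [0, 2.63], [-3.12, 3.12]. Speed limits (rad/s): [2.57, 2.57, 3.01, 3.14, 3.14, 3.14].

INTERFACE

Orientations are given as a unit quaternion [w, x, y, z].
In Python, from bench import ctrl, imaging gives the robot as it stands.
- The arm moves only by the shell command python3 -m jog 'ROWS'. ROWS is JSON, a list of rows, each a list of 3 entries, a list of its own where there are three numbers: the shift along the tool's x, y, z in cm, then the turn, a rotation vector about the tool's x, y, z in rad, then the finger opening in cm, from 0 to 8.54. A call has 1 to 12 rows; each row shifts and turns the pose as measured when the row begins, along the tool's axes as they then stand; what a row does not reach is not made up. A row lasts 1/12 s, in which the tool goes at most 41.7 mm and 7.16 degrees, less where a joint would pass 70% of its speed; a pose out of reach is approached as far as the arm can. A call is refused whole if a number of a shift passes 4.17 or a number of a turn 0.125, either way. A call with a gripper value outside its range is refused whole. The fingers move at their own pace and stop on an object; the grip force is fixed at half the most. Time passes only in rows, so rows that do not move let the fingers close. It gives the time, the measured TCP pose, the force and the opening at its end, in the units of the state.
- ctrl.get_obs(): the state, without advancing time (a new reading comes with each control period).
- imaging.camera(name): name is "side" or "top"; returns a dict with "frame" (400x640x3 uint8, red, green, blue), "depth" (400x640 float32, m along the optical axis (not along the pixel's ray), 0 where there is no reading), "K" (3x3 intrinsics, pixels), "R" (3x3) and "t" (3): a world point X has camera coordinates R X + t. Camera axes: x right, y down, z forward; pixel columns grow to the right and rows downward; lengths in m; the calibration is good to about 2 mm. A picture is of the moment at which its call begins.
- ctrl.hand_in(): hands the job in, once; it reports no verdict.
The state is a dict: "time_s": time; "q": joint angles; "dq": joint speeds; "joint_efforts": joint torques, N m; "eef_pos": TCP position; "eef_rot": TCP orientation; "wrist_force": force on the tool from outside, world axes, zero at the start; "torque": the same for the moment, N m; "opening": opening from 0.0 (shut) to 1.0 (fully open).
Only numpy, scipy, OpenCV 4.12 (cv2) and the standard library are available. Lean on these libraries where they do the work, as an engineer would, in place of code of your own. Each camera call takes 0.05 s, during which the arm holds its last target. There are 200 camera calls.

## Working session

There is one attempt and no reset: what is moved stays moved. The work goes in short steps, Python scripts to look and compute and a shell command to move; the robot and the scene stay as the last step left them, time stands still between calls to the robot, and variables do not carry over. Pictures are saved under pics/ and viewed, about 8 in all and at most 12, crops included, and the job is handed in when it is done.

```bash
ls; mkdir -p pics; cat > h.py <<'E'
import numpy as np,cv2
from bench import ctrl,imaging
def shot(n,tag):
    c=imaging.camera(n); cv2.imwrite(f'pics/{tag}.png',c['frame'][:,:,::-1]); np.savez(f'pics/{tag}.npz',**c); return c
def load(tag): return dict(np.load(f'pics/{tag}.npz'))
def world(c,u,v,d=None):
    d=c['depth'][int(round(v)),int(round(u))] if d is None else d
    p=np.linalg.inv(c['K'])@[u,v,1]*d
    return c['R'].T@(p-c['t'])
def atz(c,u,v,z):
    r=c['R'].T@(np.linalg.inv(c['K'])@[u,v,1]); o=-c['R'].T@c['t']
    return o+r*(z-o[2])/r[2]
def pix(c,X):
    p=c['K']@(c['R']@np.array(X)+c['t']); return p[:2]/p[2]
E
python3 - <<'E'
from h import *
for n in('top','side'):
    c=shot(n,n+'0'); print(n,c['K'].round(1).tolist(),c['R'].round(3).tolist(),c['t'].round(3).tolist())
o=ctrl.get_obs(); print(o['time_s'],o['eef_pos'],o['eef_rot'],o['wrist_force'],ctrl.hold_point_z)
E
```

```text
pics
top [[510.9, 0.0, 313.0], [0.0, 510.9, 201.7], [0.0, 0.0, 1.0]] [[-0.004, -1.0, -0.003], [-0.982, 0.005, -0.189], [0.189, 0.002, -0.982]] [0.048, 0.583, 0.883]
side [[373.2, 0.0, 319.9], [0.0, 373.2, 198.4], [0.0, 0.0, 1.0]] [[-0.952, -0.306, -0.011], [-0.19, 0.619, -0.762], [0.239, -0.723, -0.648]] [0.532, 0.266, 0.716]
0.1 [ 0.15546156 -0.55309022  0.23048107] [ 0.56397806 -0.56315088  0.42743156 -0.4267225 ] [ 0.57203885  1.52356357 -0.13684203] 0.0187
```

View pics/top0.png

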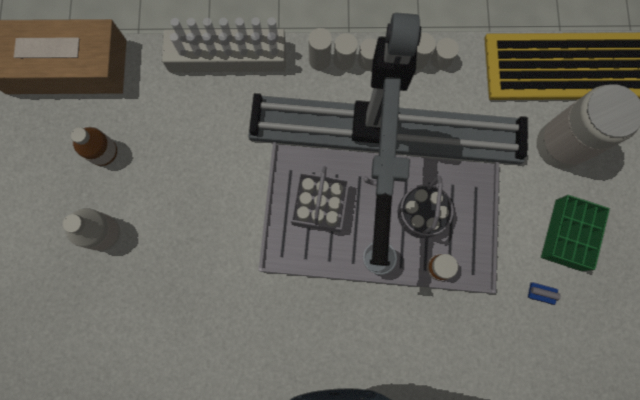

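View pics/side0.png

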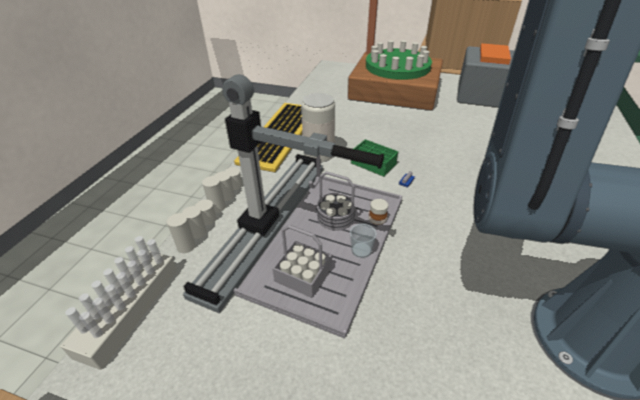

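```bash
python3 - <<'E'
from h import *
c=load('top0')
H,W=c['depth'].shape
v,u=np.mgrid[:H,:W]
P=(np.linalg.inv(c['K'])@np.stack([u.ravel(),v.ravel(),np.ones(H*W)])*c['depth'].ravel())
X=(c['R'].T@(P-c['t'][:,None])).T.reshape(H,W,3)
f=c['frame'].astype(int)
m=(X[...,2]>.27)&(X[...,2]<.33)&(u>365)&(u<400)&(v>150)&(v<275)
for vv in range(150,270,8):
    r=m[vv]; 
    if r.any(): print(vv,u[vv][r].min(),u[vv][r].max(),X[vv][r].mean(0).round(3),X[vv][r].max(0)[2].round(3),f[vv][r].mean().round(0))
for n,b in(('basket',(395,460,170,245)),('rack',(285,350,160,240))):
    m=(X[...,2]>.125)&(X[...,2]<.165)&(u>b[0])&(u<b[1])&(v>b[2])&(v<b[3])
    p=X[m];print(n,m.sum()); 
    for q in p[::max(1,len(p)//25)]: print(q.round(3))
for q in((262,118),(300,118),(480,130),(520,135)): print(q,world(c,*q).round(3))
a=cv2.resize(c['frame'][150:280,260:500,::-1],None,fx=3.3,fy=3.3,interpolation=cv2.INTER_CUBIC)
cv2.imwrite('pics/crop.png',cv2.convertScaleAbs(a,alpha=1.5))
E
```

```text
158 373 399 [ 0.597 -0.055  0.301] 0.304 76.0
166 372 399 [ 0.586 -0.054  0.3  ] 0.302 76.0
174 371 399 [ 0.574 -0.053  0.301] 0.303 75.0
182 376 392 [ 0.563 -0.052  0.299] 0.303 76.0
190 376 392 [ 0.552 -0.051  0.301] 0.303 76.0
198 376 391 [ 0.542 -0.05   0.298] 0.301 24.0
206 375 390 [ 0.531 -0.049  0.298] 0.302 26.0
214 374 390 [ 0.52  -0.048  0.297] 0.302 28.0
222 374 389 [ 0.509 -0.047  0.298] 0.302 26.0
230 373 389 [ 0.498 -0.046  0.297] 0.3 27.0
238 373 388 [ 0.487 -0.045  0.298] 0.302 25.0
246 372 387 [ 0.476 -0.043  0.298] 0.301 23.0
254 372 387 [ 0.466 -0.043  0.298] 0.302 24.0
262 369 389 [ 0.455 -0.042  0.3  ] 0.304 25.0
basket 236
[ 0.615 -0.168  0.129]
[ 0.609 -0.167  0.137]
[ 0.604 -0.166  0.143]
[ 0.6   -0.166  0.147]
[ 0.596 -0.167  0.15 ]
[ 0.592 -0.163  0.146]
[ 0.587 -0.163  0.152]
[ 0.584 -0.162  0.149]
[ 0.581 -0.16   0.148]
[ 0.578 -0.162  0.149]
[ 0.574 -0.163  0.149]
[ 0.57  -0.162  0.152]
[ 0.567 -0.16   0.151]
[ 0.564 -0.159  0.151]
[ 0.56  -0.16   0.152]
[ 0.558 -0.163  0.147]
[ 0.553 -0.159  0.153]
[ 0.551 -0.158  0.149]
[ 0.547 -0.158  0.151]
[ 0.544 -0
[... 172 characters left out ...]
]
rack 217
[0.631 0.028 0.132]
[0.626 0.028 0.137]
[0.621 0.028 0.144]
[0.616 0.032 0.147]
[0.613 0.032 0.148]
[0.609 0.034 0.15 ]
[0.607 0.029 0.151]
[0.604 0.029 0.15 ]
[0.601 0.029 0.149]
[0.596 0.032 0.152]
[0.594 0.032 0.149]
[0.59  0.032 0.151]
[0.587 0.035 0.148]
[0.583 0.035 0.15 ]
[0.58  0.035 0.151]
[0.577 0.039 0.148]
[0.573 0.039 0.149]
[0.57  0.039 0.147]
[0.569 0.034 0.148]
[0.565 0.036 0.15 ]
[0.562 0.036 0.147]
[0.559 0.036 0.147]
[0.555 0.037 0.148]
[0.553 0.037 0.142]
[0.55  0.037 0.138]
[0.547 0.039 0.137]
[0.544 0.039 0.133]
[0.541 0.039 0.129]
(262, 118) [0.758 0.145 0.022]
(300, 118) [0.758 0.071 0.02 ]
(480, 130) [ 0.731 -0.281  0.024]
(520, 135) [ 0.714 -0.35   0.043]
```

View pics/crop.png

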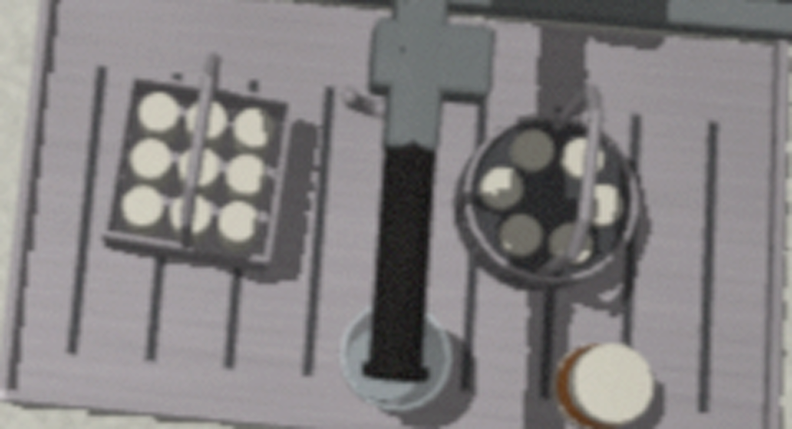

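```bash
cat >> h.py <<'E'
from scipy.spatial.transform import Rotation as Ro
YAW=-0.093
SX=np.array([np.cos(YAW),np.sin(YAW),0]); SY=np.array([-SX[1],SX[0],0])
def rep(target=None,sign=None):
    o=ctrl.get_obs(); w=o['eef_rot']; R=Ro.from_quat([w[1],w[2],w[3],w[0]])
    print('t',round(o['time_s'],2),'tcp',np.round(o['eef_pos'],4),'F',np.round(o['wrist_force'],1),'open',round(o['opening'],3),'q',np.round(o['q'],2))
    print('tool axes',R.as_matrix().T.round(3).tolist())
    for s in (1,-1):
        x=s*SY; z=np.array([0,0,-1.]); T=Ro.from_matrix(np.stack([x,np.cross(z,x),z],1))
        print(s,'turn',(R.inv()*T).as_rotvec().round(3), 'shift after turn cm', None if target is None else (T.inv().apply(np.array(target)-o['eef_pos'])*100).round(2),
         'shift now', None if target is None else (R.inv().apply(np.array(target)-o['eef_pos'])*100).round(2))
E
python3 - <<'E'
from h import *
rep([.4975,-.0455,.271])
c=load('top0'); print('tip',atz(c,366.7,179.7,.221))
E
```

```text
t 0.1 tcp [ 0.1555 -0.5531  0.2305] F [ 0.6  1.5 -0.1] open 1.002 q [-1.5   0.18  1.61  0.    1.35 -0.21]
tool axes [[0.27, -0.963, -0.002], [-0.0, 0.002, -1.0], [0.963, 0.27, 0.0]]
1 turn [-0.377 -2.022 -2.022] shift after turn cm [53.72 29.34 -4.05] shift now [-39.62  -3.98  46.66]
-1 turn [-1.552  0.289  0.287] shift after turn cm [-53.72 -29.34  -4.05] shift now [-39.62  -3.98  46.66]
tip [ 0.58536894 -0.036463    0.221     ]
```

```bash
sed -i "s/z=np.array(\[0,0,-1.\]); T=.*/y=np.array([0,0,-1.]); T=Ro.from_matrix(np.stack([x,y,np.cross(x,y)],1))/" h.py
python3 - <<'E'
from h import *
rep([.4975,-.0455,.271])
E
```

```text
t 0.1 tcp [ 0.1555 -0.5531  0.2305] F [ 0.6  1.5 -0.1] open 1.002 q [-1.5   0.18  1.61  0.    1.35 -0.21]
tool axes [[0.27, -0.963, -0.002], [-0.0, 0.002, -1.0], [0.963, 0.27, 0.0]]
1 turn [-2.000e-03 -2.775e+00  0.000e+00] shift after turn cm [ 53.72  -4.05 -29.34] shift now [-39.62  -3.98  46.66]
-1 turn [-0.     0.367 -0.002] shift after turn cm [-53.72  -4.05  29.34] shift now [-39.62  -3.98  46.66]
```

```bash
python3 -m jog '[[[0,-4,0],[0,0.12,0],8.5],[[0,-4,0],[0,0.12,0],8.5],[[0,-4,0],[0,0.12,0],8.5],[[0,-1,0],[0,0,0],8.5],[[-3.5,0,1.9],[0,0,0],8.5],[[-3.5,0,1.9],[0,0,0],8.5],[[-3.5,0,1.9],[0,0,0],8.5],[[-3.5,0,1.9],[0,0,0],8.5],[[-3.5,0,1.9],[0,0,0],8.5],[[-3.5,0,1.9],[0,0,0],8.5]]'
python3 - <<'E'
from h import *
rep([.4975,-.0455,.271])
E
```

```text
time_s: 0.93
eef_pos: [0.2899, -0.3525, 0.3609]
eef_rot: [0.474, -0.468, 0.531, -0.524]
wrist_force: [0.8, -0.8, -0.2]
opening: 0.998
t 0.93 tcp [ 0.2899 -0.3525  0.3609] F [ 0.8 -0.8 -0.2] open 0.998 q [-1.15 -0.17  1.7   0.    1.62  0.54]
tool axes [[-0.113, -0.994, -0.013], [-0.002, 0.013, -1.0], [0.994, -0.113, -0.003]]
1 turn [0.02  3.122 0.005] shift after turn cm [ 32.5    8.99 -17.82] shift now [-32.73   9.35  17.2 ]
-1 turn [ 0.003 -0.02  -0.013] shift after turn cm [-32.5    8.99  17.82] shift now [-32.73   9.35  17.2 ]
```

```bash
python3 -m jog '[[[-3.6,0,2],[0,-0.02,-0.013],8.5],[[-3.6,0,2],[0,0,0],8.5],[[-3.6,0,2],[0,0,0],8.5],[[-3.6,0,2],[0,0,0],8.5],[[-3.6,0,2],[0,0,0],8.5],[[-3.6,0,2],[0,0,0],8.5],[[-3.6,0,2],[0,0,0],8.5],[[-3.6,0,2],[0,0,0],8.5],[[-2,0,1],[0,0,0],8.5],[[0,0,0],[0,0,0],8.5]]'
python3 - <<'E'
from h import *
rep([.4975,-.0455,.271])
E
```

```text
time_s: 1.77
eef_pos: [0.4888, -0.0482, 0.3586]
eef_rot: [0.48, -0.479, 0.52, -0.519]
wrist_force: [-0.4, 0.5, 0.3]
opening: 0.994
t 1.77 tcp [ 0.4888 -0.0482  0.3586] F [-0.4  0.5  0.3] open 0.994 q [-0.34 -0.09  1.64  0.    1.6   1.31]
tool axes [[-0.08, -0.997, -0.001], [-0.001, 0.001, -1.0], [0.997, -0.08, -0.001]]
1 turn [-1.000e-03 -3.129e+00 -1.000e-03] shift after turn cm [ 0.35  8.76 -0.84] shift now [-0.33  8.76  0.86]
-1 turn [ 0.001  0.012 -0.001] shift after turn cm [-0.35  8.76  0.84] shift now [-0.33  8.76  0.86]
```

```bash
python3 -m jog '[[[-0.4,2,0.8],[0,0.012,0],8.5],[[0,2.5,0],[0,0,0],8.5],[[0,2.5,0],[0,0,0],8.5],[[0,1.6,0],[0,0,0],8.5],[[0,0,0],[0,0,0],8.5]]'
python3 - <<'E'
from h import *
rep([.4975,-.0455,.271])
c=shot('side','side1'); cv2.imwrite('pics/s1.png',cv2.resize(c['frame'][80:280,200:460,::-1],None,fx=3,fy=3))
E
```

```text
time_s: 2.18
eef_pos: [0.4978, -0.0434, 0.2695]
eef_rot: [-0.479, 0.478, -0.52, 0.521]
wrist_force: [-0.2, 0.1, -0.7]
opening: 0.998
t 2.18 tcp [ 0.4978 -0.0434  0.2695] F [-0.2  0.1 -0.7] open 0.998 q [-0.32 -0.02  1.75 -0.    1.42  1.33]
tool axes [[-0.084, -0.996, 0.001], [0.001, -0.001, -1.0], [0.996, -0.084, 0.001]]
1 turn [ 1.000e-03 -3.133e+00  2.000e-03] shift after turn cm [-0.21 -0.15  0.01] shift now [ 0.21 -0.15 -0.01]
-1 turn [-0.001  0.009  0.001] shift after turn cm [ 0.21 -0.15 -0.01] shift now [ 0.21 -0.15 -0.01]
```

View pics/s1.png

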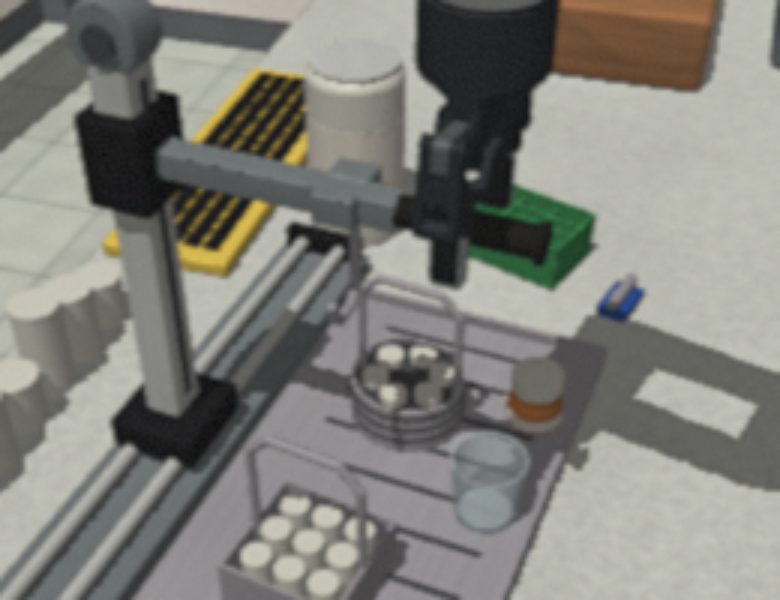

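Fingers straddle the grip (crop ~(445,210)), about the middle of it; hook is at crop (355,270) with its tip to the left (+y). Close.

```bash
python3 -m jog '[[[0.2,0,0],[0,0,0],5],[[0,0,0],[0,0,0],2],[[0,0,0],[0,0,0],1],[[0,0,0],[0,0,0],1],[[0,0,0],[0,0,0],1],[[0,0,0],[0,0,0],1],[[0,0,0],[0,0,0],1],[[0,0,0],[0,0,0],1]]'
python3 - <<'E'
from h import *
rep([.4975,-.0455,.271])
E
```

```text
time_s: 2.9
eef_pos: [0.4998, -0.0483, 0.2766]
eef_rot: [-0.479, 0.476, -0.518, 0.525]
wrist_force: [0.0, 0.1, -1.4]
opening: 0.236
t 2.9 tcp [ 0.4998 -0.0483  0.2766] F [ 0.   0.1 -1.4] open 0.236 q [-0.33 -0.03  1.74 -0.    1.42  1.32]
tool axes [[-0.086, -0.996, 0.003], [0.01, -0.004, -1.0], [0.996, -0.086, 0.01]]
1 turn [ 0.005 -3.135  0.015] shift after turn cm [0.26 0.56 0.26] shift now [-0.26  0.56 -0.26]
-1 turn [-0.01   0.006  0.003] shift after turn cm [-0.26  0.56 -0.26] shift now [-0.26  0.56 -0.26]
```

```bash
python3 -m jog '[[[1.5,0,0],[0,0,0],1],[[1.8,0,0],[0,0,0],1],[[1.8,0,0],[0,0,0],1],[[1.8,0,0],[0,0,0],1],[[1.8,0,0],[0,0,0],1],[[1.8,0,0],[0,0,0],1],[[1.8,0,0],[0,0,0],1],[[1.8,0,0],[0,0,0],1],[[1,0,0],[0,0,0],1],[[0,0,0],[0,0,0],1]]'
python3 - <<'E'
from h import *
rep([.4975-.153*SY[0],-.0455-.153*SY[1],.271])
c=shot('side','side2'); cv2.imwrite('pics/s2.png',cv2.resize(c['frame'][80:280,230:490,::-1],None,fx=3,fy=3))
E
```

```text
time_s: 3.73
eef_pos: [0.485, -0.1978, 0.2767]
eef_rot: [0.482, -0.476, 0.521, -0.52]
wrist_force: [0.7, -1.1, -1.5]
opening: 0.233
t 3.73 tcp [ 0.485  -0.1978  0.2767] F [ 0.7 -1.1 -1.5] open 0.233 q [-0.62  0.03  1.68  0.01  1.43  1.03]
tool axes [[-0.083, -0.997, -0.008], [0.006, 0.007, -1.0], [0.997, -0.083, 0.005]]
1 turn [-0.012 -3.132  0.008] shift after turn cm [-0.02  0.57  0.17] shift now [ 0.02  0.57 -0.17]
-1 turn [-0.005  0.01  -0.008] shift after turn cm [ 0.02  0.57 -0.17] shift now [ 0.02  0.57 -0.17]
```

View pics/s2.png

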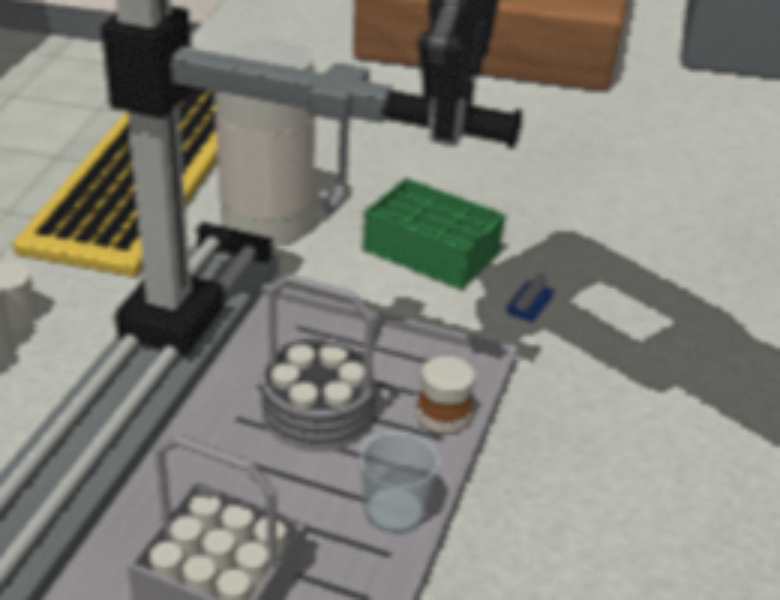

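```bash
python3 -m jog '[[[0,1.5,0],[0,0.01,-0.008],1],[[0,1.8,0],[0,0,0],1],[[0,1.8,0],[0,0,0],1],[[0,1.8,0],[0,0,0],1],[[0,1.8,0],[0,0,0],1],[[0,1.2,0],[0,0,0],1],[[0,0,0],[0,0,0],1]]'
python3 - <<'E'
from h import *
rep([.4975-.153*SY[0],-.0455-.153*SY[1],.177])
c=shot('side','side3'); cv2.imwrite('pics/s3.png',cv2.resize(c['frame'][110:260,260:460,::-1],None,fx=4,fy=4))
E
```

```text
time_s: 4.37
eef_pos: [0.4851, -0.1966, 0.1894]
eef_rot: [-0.476, 0.479, -0.517, 0.526]
wrist_force: [-4.8, -1.1, 8.0]
opening: 0.233
t 4.37 tcp [ 0.4851 -0.1966  0.1894] F [-4.8 -1.1  8. ] open 0.233 q [-0.61  0.1   1.79 -0.01  1.24  1.05]
tool axes [[-0.088, -0.996, 0.012], [0.006, -0.012, -1.0], [0.996, -0.088, 0.007]]
1 turn [ 0.018 -3.137  0.012] shift after turn cm [-0.14  1.24  0.17] shift now [ 0.13  1.24 -0.18]
-1 turn [-0.007  0.005  0.012] shift after turn cm [ 0.14  1.24 -0.17] shift now [ 0.13  1.24 -0.18]
```

View pics/s3.png

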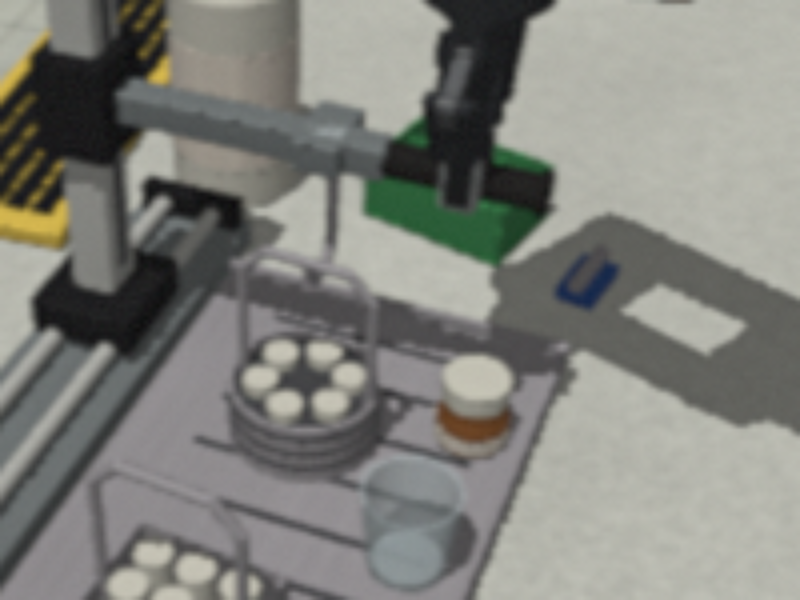

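```bash
python3 -m jog '[[[0,1.1,0],[0,0,0.012],1],[[0,0.6,0],[0,0,0],1],[[0,0,0],[0,0,0],1]]'
cat >> h.py <<'E'
def cloud(c):
    H,W=c['depth'].shape; v,u=np.mgrid[:H,:W]
    P=np.linalg.inv(c['K'])@np.stack([u.ravel(),v.ravel(),np.ones(H*W)])*c['depth'].ravel()
    return (c['R'].T@(P-c['t'][:,None])).T.reshape(H,W,3)
def stand(c,zlo,zhi):
    "arm (steel part, near x .55-.6) top height and y"
    X=cloud(c); p=X[(X[...,0]>.60)&(X[...,0]<.66)&(X[...,1]<.05)&(X[...,1]>-.30)&(X[...,2]>zlo)&(X[...,2]<zhi)]
    print('arm pts',len(p),'median x,y,z',np.median(p,0).round(4),'z95',np.percentile(p[:,2],95).round(4))
E
python3 - <<'E'
from h import *
rep([.4975-.153*SY[0],-.0455-.153*SY[1],.177])
stand(load('top0'),.25,.34); stand(shot('top','top4'),.165,.34)
E
```

```text
time_s: 4.67
eef_pos: [0.4853, -0.1955, 0.1781]
eef_rot: [-0.479, 0.478, -0.518, 0.523]
wrist_force: [-5.6, -0.6, 8.9]
opening: 0.236
t 4.67 tcp [ 0.4853 -0.1955  0.1781] F [-5.6 -0.6  8.9] open 0.236 q [-0.61  0.12  1.79  0.    1.22  1.04]
tool axes [[-0.085, -0.996, 0.003], [0.006, -0.004, -1.0], [0.996, -0.085, 0.007]]
1 turn [ 0.005 -3.133  0.01 ] shift after turn cm [-0.25  0.11  0.17] shift now [ 0.25  0.11 -0.18]
-1 turn [-0.007  0.008  0.003] shift after turn cm [ 0.25  0.11 -0.17] shift now [ 0.25  0.11 -0.18]
arm pts 712 median x,y,z [ 0.6299 -0.0584  0.3002] z95 0.3023
arm pts 619 median x,y,z [ 0.63   -0.2045  0.2015] z95 0.2042
```

```bash
python3 -m jog '[[[-0.9,0.1,0],[0,0,0],1],[[-1,0.1,0],[0,0,0],1],[[-1,0.1,0],[0,0,0],1],[[-0.8,0.1,0],[0,0,0],1],[[0,0,0],[0,0,0],1]]'
python3 - <<'E'
from h import *
rep([.4975,-.0455,.177])
c=shot('top','top5');stand(c,.165,.34); X=cloud(c)
p=X[(X[...,0]>.53)&(X[...,0]<.61)&(X[...,1]<-.12)&(X[...,1]>-.19)&(X[...,2]>.143)&(X[...,2]<.16)]
print(len(p),np.median(p,0))
c=shot('side','side5'); cv2.imwrite('pics/s5.png',cv2.resize(c['frame'][120:240,270:430,::-1],None,fx=5,fy=5,interpolation=cv2.INTER_CUBIC))
E
```

```text
time_s: 5.13
eef_pos: [0.4891, -0.1568, 0.1824]
eef_rot: [-0.478, 0.479, -0.516, 0.525]
wrist_force: [-5.3, 0.3, 9.5]
opening: 0.229
t 5.13 tcp [ 0.4891 -0.1568  0.1824] F [-5.3  0.3  9.5] open 0.229 q [-0.54  0.09  1.82 -0.01  1.23  1.12]
tool axes [[-0.083, -0.997, 0.01], [0.008, -0.01, -1.0], [0.997, -0.083, 0.008]]
1 turn [ 0.015 -3.131  0.013] shift after turn cm [11.16  0.54  0.2 ] shift now [-11.16   0.43  -0.09]
-1 turn [-0.009  0.01   0.01 ] shift after turn cm [-11.16   0.54  -0.2 ] shift now [-11.16   0.43  -0.09]
arm pts 603 median x,y,z [ 0.6294 -0.1658  0.2059] z95 0.2083
55 [ 0.54885843 -0.15675672  0.14826165]
```

View pics/s5.png

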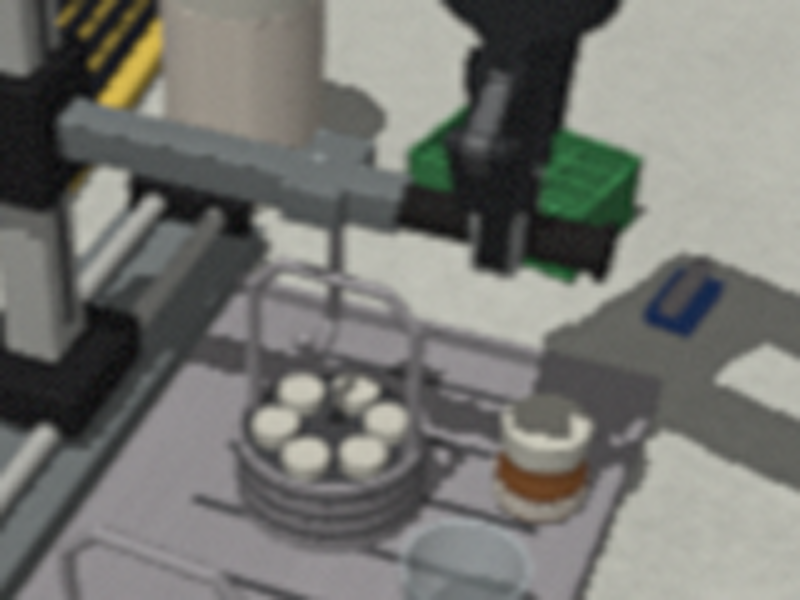

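```bash
python3 -m jog '[[[0,-0.8,0],[0,0,0],1],[[0,-0.8,0],[0,0,0],1],[[0,-0.8,0],[0,0,0],1],[[0,-0.6,0],[0,0,0],1],[[0,-0.6,0],[0,0,0],1],[[0,-0.6,0],[0,0,0],1],[[0,-0.6,0],[0,0,0],1],[[0,0,0],[0,0,0],1]]'
python3 - <<'E'
from h import *
rep([.4975,-.0455,.276])
c=shot('top','top6');stand(c,.165,.34)
c=shot('side','side6'); cv2.imwrite('pics/s6.png',cv2.resize(c['frame'][100:240,260:450,::-1],None,fx=4,fy=4,interpolation=cv2.INTER_CUBIC))
E
```

```text
time_s: 5.9
eef_pos: [0.4896, -0.1522, 0.2415]
eef_rot: [-0.479, 0.48, -0.514, 0.525]
wrist_force: [-5.0, -0.9, 5.8]
opening: 0.233
t 5.9 tcp [ 0.4896 -0.1522  0.2415] F [-5.  -0.9  5.8] open 0.233 q [-0.53  0.02  1.76 -0.01  1.34  1.12]
tool axes [[-0.08, -0.997, 0.012], [0.011, -0.012, -1.0], [0.997, -0.08, 0.011]]
1 turn [ 0.018 -3.128  0.018] shift after turn cm [10.7  -3.45  0.21] shift now [-10.66  -3.58  -0.02]
-1 turn [-0.012  0.013  0.011] shift after turn cm [-10.7   -3.45  -0.21] shift now [-10.66  -3.58  -0.02]
arm pts 697 median x,y,z [ 0.6294 -0.1611  0.2651] z95 0.2671
```

View pics/s6.png

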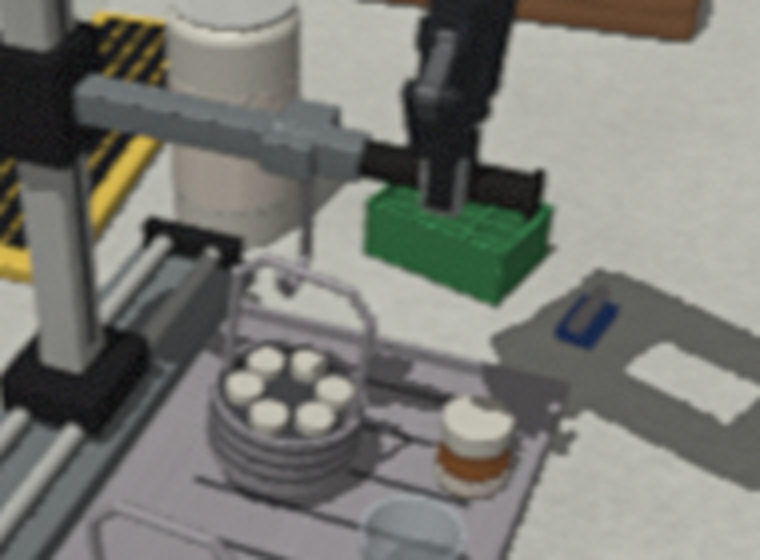

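The hook (tip at ~(290,285)) is carrying the bail and the basket is off the tray. Continue upward.

```bash
python3 -m jog '[[[0,-0.6,0],[0,0,0],1],[[0,-0.6,0],[0,0,0],1],[[0,-0.6,0],[0,0,0],1],[[0,-0.5,0],[0,0,0],1],[[0,-0.5,0],[0,0,0],1],[[0,-0.3,0],[0,0,0],1],[[0,0,0],[0,0,0],1],[[0,0,0],[0,0,0],1]]'
python3 - <<'E'
from h import *
rep([.4975,-.0455,.276])
c=shot('top','top7');stand(c,.165,.34)
E
```

```text
time_s: 6.67
eef_pos: [0.4897, -0.1513, 0.2766]
eef_rot: [-0.48, 0.479, -0.514, 0.526]
wrist_force: [-0.9, -1.3, -1.0]
opening: 0.235
t 6.67 tcp [ 0.4897 -0.1513  0.2766] F [-0.9 -1.3 -1. ] open 0.235 q [-0.53 -0.01  1.72 -0.    1.42  1.12]
tool axes [[-0.08, -0.997, 0.011], [0.012, -0.012, -1.0], [0.997, -0.08, 0.013]]
1 turn [ 0.017 -3.128  0.02 ] shift after turn cm [10.61  0.06  0.21] shift now [-10.61  -0.06  -0.07]
-1 turn [-0.013  0.013  0.011] shift after turn cm [-10.61   0.06  -0.21] shift now [-10.61  -0.06  -0.07]
arm pts 805 median x,y,z [ 0.6289 -0.1606  0.3   ] z95 0.3022
```

```bash
python3 -m jog '[[[0,0,0],[0,0,0],2.5],[[0,0,0],[0,0,0],3.5],[[0,0,0],[0,0,0],5],[[0,0,0],[0,0,0],6.5],[[0,0,0],[0,0,0],7],[[0,-1.5,0],[0,0,0],7],[[0,-3,0],[0,0,0],7],[[0,-3,0],[0,0,0],7],[[0,-3,0],[0,0,0],7],[[0,0,0],[0,0,0],7],[[0,0,0],[0,0,0],7],[[0,0,0],[0,0,0],7]]'
python3 - <<'E'
from h import *
rep()
c=shot('top','top8');stand(c,.165,.34)
c=shot('side','side8'); cv2.imwrite('pics/s8.png',cv2.resize(c['frame'][80:320,190:470,::-1],None,fx=2.5,fy=2.5,interpolation=cv2.INTER_CUBIC))
E
```

```text
time_s: 7.72
eef_pos: [0.4879, -0.1482, 0.3811]
eef_rot: [-0.481, 0.481, -0.515, 0.522]
wrist_force: [-0.3, -0.3, -0.2]
opening: 0.822
t 7.72 tcp [ 0.4879 -0.1482  0.3811] F [-0.3 -0.3 -0.2] open 0.822 q [-0.53 -0.06  1.56 -0.    1.63  1.12]
tool axes [[-0.075, -0.997, 0.007], [0.007, -0.007, -1.0], [0.997, -0.075, 0.007]]
1 turn [ 0.01  -3.124  0.012] shift after turn cm None shift now None
-1 turn [-0.007  0.018  0.007] shift after turn cm None shift now None
arm pts 794 median x,y,z [ 0.629  -0.1605  0.3002] z95 0.3023
```

View pics/s8.png

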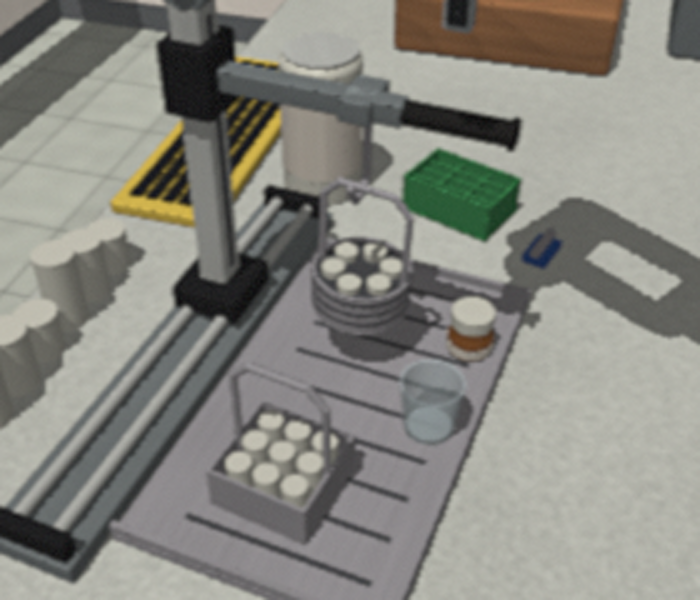

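The basket hangs at (365,270) with its shadow on the tray below. The hook is fully up, the gripper is clear, and the rack (275,460) hasn't moved. I'll let any sway settle, then hand in.

```bash
python3 -m jog '[[[0,0,0],[0,0,0],7],[[0,0,0],[0,0,0],7],[[0,0,0],[0,0,0],7],[[0,0,0],[0,0,0],7],[[0,0,0],[0,0,0],7],[[0,0,0],[0,0,0],7],[[0,0,0],[0,0,0],7],[[0,0,0],[0,0,0],7]]' | head -1
python3 - <<'E'
from h import *
c=shot('top','top9');stand(c,.165,.34);X=cloud(c)
for t in('top0','top9'):
    X=cloud(load(t)); p=X[(X[...,0]>.53)&(X[...,0]<.64)&(X[...,1]>.0)&(X[...,1]<.06)&(X[...,2]>.14)&(X[...,2]<.16)]; print(t,'rack bail',p.mean(0).round(4))
a,b=load('side8')['frame'],shot('side','side9')['frame']; d=abs(a.astype(int)-b).max(2)[140:230,300:370]; print('basket px changed',(d>40).sum())
X=cloud(load('side9'));q=X[130:225,310:365].reshape(-1,3); q=q[(q[:,0]>.5)&(q[:,0]<.63)&(q[:,1]<-.1)&(q[:,1]>-.22)&(q[:,2]>.04)]; print('basket lowest',np.percentile(q[:,2],1),'top',q[:,2].max())
ctrl.hand_in()
E
```

```text
time_s: 8.48
arm pts 799 median x,y,z [ 0.6288 -0.1604  0.3001] z95 0.3024
top0 rack bail [0.5848 0.0344 0.1483]
top9 rack bail [0.5844 0.0344 0.1484]
basket px changed 0
basket lowest 0.06958567342840612 top 0.2893562167163159
the job is handed in; nothing more can be done
```

The round basket now hangs from the hook, clear of the tray, and the job is handed in at about 8.5 s. I gripped the hook's handle and slid the hook, fully up, over to the basket's -y side. I then pulled it down about 98 mm, moved it +y under the bail, and let it rise to the top before opening the gripper and backing off upward.

**Last checks before handing in:**
- **Hook height:** the hook arm's top is at 0.300 m, the same as at the start, so the hook is fully up.
- **Basket:** the lowest point the side camera measured on it is at about 0.07 m. It showed no movement between the last two side pictures, 0.8 s apart.
- **Rack:** its bail is within 0.5 mm of where it started.
- **Robot:** the gripper is clear of everything. Wrist force read about 0.5 N after it let go, and about 11 N at most in the readings I took along the way.

No check failed. The only disagreement was that the tool ended up about 5 mm higher on the handle than planned when the fingers closed, which made no difference.

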